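# Empty the disinfector's catch tray

### The job

The disinfector has finished and its catch tray holds two white instrument cases and the massager's battery pack. Clear the tray: set both cases down flat, lid up, on the floor of the open tote, and plug the battery pack fully home into the charger's socket. Set things down rather than dropping them, and leave everything else on the trolley where it is, including the used case lying outside the tray.

Things in the scene. Friction and masses are not known exactly. Their poses are not given: they have to be found in the camera images.
- case_a: One of the two finished cases, lying in the catch tray (which place in the tray varies): closed white hard-plastic instrument case, 110 long (own x) x 55 wide (own y) x 42 high, about 0.22 kg, grey panel on its lid, small flat steel latch on each end. Origin: centre of its underside; z up through the lid. Rigid, bears a firm grip.
- case_b: The other finished case, also in the catch tray; identical to case_a: closed white hard-plastic instrument case, 110 long (own x) x 55 wide (own y) x 42 high, about 0.22 kg, grey panel on its lid, small flat steel latch on each end. Origin: centre of its underside; z up through the lid. Rigid, bears a firm grip.
- battery: Battery pack, standing upright on its plug in the catch tray, about 0.32 kg, 77 high in all. Lower 22: a black block plug 50 (own x) x 30 (own y). Above it the grey body, 80 (own x) x 46 (own y) x 55 high, whose underside overhangs the plug all round. Origin: centre of the plug's underside; z up. The plug fits the socket either way round (half turn).
- disinfector: Fixed machine with its open steel catch tray. Origin: underside of the tray's centre. Tray 360 (own x) x 190 (own y) outside, walls 5 thick, rim 22 high, inner floor 5 above the origin. The white housing, 400 x 280 x 240 high, stands on the tray's own +y side, its face 105 from the origin. The three finished things stand in a row along own x, about 105 apart, their long sides roughly along own y.
- tote: Open grey plastic tote, fixed, 192 (own x) x 252 (own y) x 70 high outside, walls 6, z up. Origin: centre of its underside.
- tote_in (a point): Centre of the tote's inner floor (180 own x by 240 own y inside, floor 6 above the table, rim 64 above the floor); axes as the tote's. The two cases fit side by side along own y with their length along own x.
- charger: Fixed grey charger block, 130 (own x) x 100 (own y) x 50 high, with one rectangular socket in its top. Origin: centre of its underside.
- charger_hole0 (a point): Centre of the socket's mouth, level with the charger's top; z up, axes as the charger's. Socket 53 (own x) x 33 (own y), 26 deep, plain walls, 3 chamfer round the mouth, no spring or latch. Fully home, the battery body's underside rests on the charger's top, so the battery's origin is 22 below this point.
- phone: Bystander: phone lying flat, 150 x 70 x 9. Origin at the centre of its underside.
- used_case: Bystander: a used case of the same kind as case_a, lying on the table outside the tray, beyond the charger; it must stay there.
- massager: Bystander: massage gun lying on its side, about 200 x 170 x 50. Origin on the table below its barrel.
- gel: Bystander: standing bottle, 60 diameter, 140 high. Origin at the centre of its underside.
- remote: Bystander: remote control lying flat, 130 x 45 x 18. Origin at the centre of its underside.

How it is judged:
By the outcome, as a careful person would: the job done as asked, in the order asked, and still so for the second after the job is handed in, with the robot touching nothing.
It also fails if it takes over 72 s, if anything falls off the work surface, if the arm or the gripper's body presses on something with over 40 N, if the wrist force passes 120 N, or if a joint passes its speed limit or range.

### The arm

A 7-joint arm with a two-finger parallel gripper is mounted at the origin on the work surface. World frame = base frame: x ahead of the robot, y to its left, z up, the work surface at z = 0. Lengths are in m, angles in degrees, forces in N, time in s.
With the tool pointing down it reaches from about 0.4 to 0.9 m from the base axis. Payload 5.6 kg.
Tool frame: the origin (TCP) lies at the very end of the fingers, on their centre line; the grasp point (between the pads) lies 19 mm behind it (env.grasp_offset is the distance from the TCP to the grasp point, in m); z points along the fingers, y is the line along which they close (so a half turn about z gives the same grasp; the last joint's range is limited). The gripper opens to 92 mm and grips with 3 to 60 N. Pads are 20 mm wide; open, the fingers measure 128 mm over their backs; the gripper's body (75 mm by 189 mm) begins 69 mm behind the grasp point.
Start: joints at [-2.464, 26.786, -0.665, 91.828, 0.344, 61.387, -3.226], TCP at [0.65, -0, 0.191] pointing down, gripper open.
Joint ranges: [-144.91, 144.91], [-17.63, 115.5], [-89.93, 88.59], [15.96, 139.68], [-74.01, 254.01], [8.47, 105.57], [-167.45, 167.45]. Speed limits (degrees/s): [147.25, 147.25, 180, 180, 180, 180, 180].

### API

Orientations are given as [roll, pitch, yaw] about the fixed x, y, z axes, in that order (R = Rz(yaw) Ry(pitch) Rx(roll)).
In Python, from workcell import env, vision, ticket gives the robot as it stands.
- The arm moves only by the tool move_arm, never from a script. Its argument "plan" is text: rows parted by semicolons, each of 7 numbers parted by spaces: the shift along the world's x, y, z in mm, then the turn, a rotation vector about the world's x, y, z in rad, then the finger opening in mm, from 0 to 91.9. In form: x y z wx wy wz gripper; .... A call has 1 to 20 rows; each row is the pose to reach, as a shift and turn from the pose commanded when the call began; what a row does not reach only later rows make up. A row lasts 1/8 s, in which the tool goes at most 62.5 mm and 10.7 degrees, less where a joint would pass 70% of its speed; a pose out of reach is approached as far as the arm can. A call with a gripper value outside its range is refused whole. The fingers move at their own pace and stop on an object; "squeeze" is the grip in N (left out, the last holds). Time passes only in rows, so rows that repeat a pose let the fingers close. It gives the time, the measured TCP pose, the force, the opening and the grip force at its end, in the units of the state.
- env.get_obs(): the state, without advancing time (a new reading comes with each control period).
- vision.grab_frame(name): name is "scene" or "side" or "wrist"; returns (picture, depth): 400x640x3 uint8, red, green, blue; 400x640 float32, m along the optical axis (not along the pixel's ray), 0 where there is no reading.
- vision.camera_params(name): a dict with "mtx" (3x3 intrinsics, pixels), "D" ([k1, k2, p1, p2, k3] as OpenCV has them; the pictures are not rectified), "R" (3x3) and "t" (3): a world point X has camera coordinates R X + t; the wrist camera has in their place "T_tool_cam" (4x4, takes a point from camera to tool coordinates, whose origin is the TCP and whose axes are the flange's). Camera axes: x right, y down, z forward; pixel columns grow to the right and rows downward; lengths in m; the calibration is good to about 2 mm. A picture is of the moment at which its call begins: read the wrist's pose just before it. camera_params takes no time and is no camera call.
- ticket.job_done(): hands the job in; it is judged then, once.
The state is a dict: "time_s": time; "qpos": joint angles; "dq": joint speeds; "tau": joint torques, N m; "eef_pos": TCP position; "eef_rot": TCP orientation; "contact_force": force on the tool from outside, world axes, zero at the start; "wrist_torque": the same for the moment, N m; "grip_width": opening from 0.0 (shut) to 1.0 (fully open); "gripper_force": force on a finger pad.
Only numpy, scipy, OpenCV 4.12 (cv2) and the standard library are available. Lean on these libraries where they do the work, as an engineer would, in place of code of your own. Each camera call takes 0.05 s, during which the arm holds its last target. There are 200 camera calls.

## Working session

There is one attempt and no reset: what is moved stays moved. The work goes in short steps, Python scripts to look and compute and a tool call to move; the robot and the scene stay as the last step left them, time stands still between calls to the robot, and variables do not carry over. Pictures are saved under pics/ and viewed, at most 10 in all, crops included, and the job is handed in when it is done.

Besides the shell and the picture viewer there is one more tool, called after "Emit:" as a command line: name --argument value ..., lists and objects as JSON in quotes. move_arm: Moves the arm, as the interface text tells. Its arguments: {"type":"object","properties":{"plan":{"type":"string"},"squeeze":{"type":"number"}},"required":["plan"]}

```bash
ls; mkdir -p pics
python3 - <<'E'
from workcell import env, vision, ticket
import cv2, numpy as np
ims=[]
for n in ("scene","side"):
    p,d=vision.grab_frame(n); c=vision.camera_params(n)
    np.savez(f"{n}.npz",p=p,d=d,**c)
    cv2.imwrite(f"pics/{n}.png",p[:,:,::-1]); print(n,c["mtx"].tolist(),np.round(c["D"],3),(-c["R"].T@c["t"]).round(3),c["R"][2].round(3))
print(env.get_obs(),env.grasp_offset)
E
```

```text
pics
scene [[442.71969036831365, 0.0, 315.2831816320369], [0.0, 442.71969036831365, 199.68716929077266], [0.0, 0.0, 1.0]] [-0.097  0.     0.     0.     0.   ] [0.801 0.421 0.914] [-0.27  -0.45  -0.851]
side [[372.01148187830705, 0.0, 313.8814999060493], [0.0, 372.01148187830705, 198.1671223658485], [0.0, 0.0, 1.0]] [-0.084  0.     0.     0.     0.   ] [ 0.422 -0.524  0.635] [ 0.117  0.671 -0.733]
{'time_s': 0.1, 'qpos': array([-2.46397099, 26.83148513, -0.66547661, 91.87393611,  0.34632394,
       61.3866323 , -3.22642917]), 'dq': array([ 0.00784115, -0.12401736, -0.01180073, -0.08558832, -0.01765158,
       -0.07249159, -0.01808703]), 'tau': array([ 1.57556435e-03, -5.21645308e+01, -1.25145918e-02, -2.44365495e+01,
       -5.68165525e-02,  1.40885683e-02,  8.46384978e-05]), 'eef_pos': array([ 6.49450881e-01, -7.31117380e-05,  1.89841980e-01]), 'eef_rot': array([-1.79910268e+02,  8.46059730e-03,  8.99977138e+01]), 'contact_force': array([ 0.1787329 , -0.19057299,  0.21715635]), 'wrist_torque': array([0.0498586 , 0.00683199, 0.02332776]), 'gripper_force': 0.0, 'grip_width': 0.9984068154297869} 0.0187
```

View pics/scene.png

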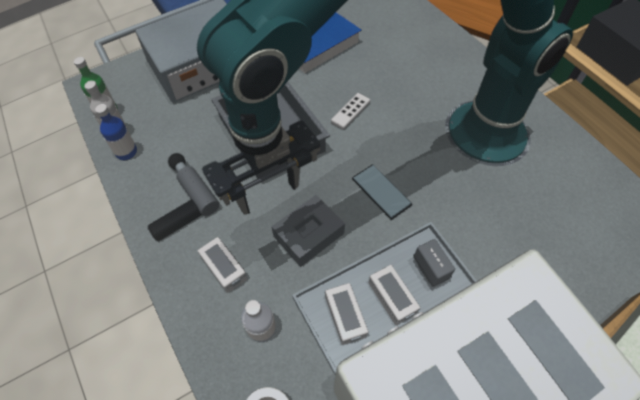

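View pics/side.png

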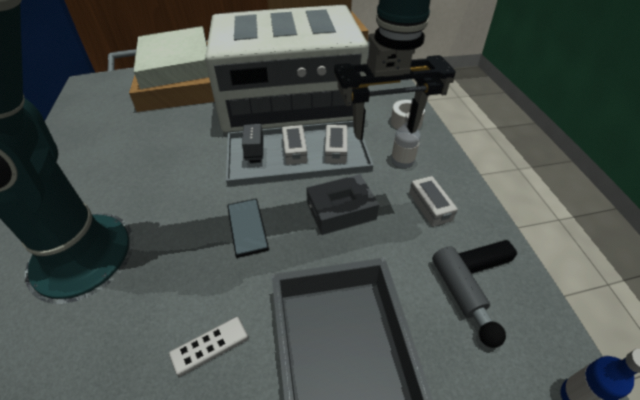

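The scene view shows the cases at about (347,312) and (394,292), the battery at (435,260), the charger at (308,230) and the used case at (221,262). The side view shows the tote at about (345,340) and the tray at (295,150). Next I'll fuse both depth maps into a world height map.

```bash
cat > h.py <<'E'
import cv2, numpy as np
def cloud(f):
    z=np.load(f); d=z["d"]; v,u=np.nonzero(d>0)
    n=cv2.undistortPoints(np.stack([u,v],1).astype(float)[:,None],z["mtx"],z["D"])[:,0]
    Z=d[v,u].astype(float); X=np.c_[n*Z[:,None],Z]
    return (X-z["t"])@z["R"], z["p"][v,u]
def rect(P):
    (c,s,a)=cv2.minAreaRect((P[:,:2]*1000).astype(np.float32))
    if s[0]<s[1]: s=s[::-1]; a+=90
    return np.round(c,1),np.round(s,1),round((a+90)%180-90,1)
E
python3 - <<'E'
from h import *
big=[]
for n in("scene","side"):
    P,C=cloud(n+".npz")
    M=(P[:,0]>.2)&(P[:,0]<1.1)&(P[:,1]>-.45)&(P[:,1]<.6)&(P[:,2]<.16)&(P[:,2]>-.02)
    P,C=P[M],C[M]
    im=np.zeros((525,450,3),np.uint8)  # 2mm/px ; row: y from .6 down ; col: x
    hm=np.zeros((525,450),np.float32)
    r=((.6-P[:,1])/.002).astype(int).clip(0,524); c=((P[:,0]-.2)/.002).astype(int).clip(0,449)
    o=np.argsort(P[:,2]); im[r[o],c[o]]=C[o][:,::-1]; hm[r[o],c[o]]=P[o,2]
    big.append(cv2.applyColorMap((np.clip(hm/.12,0,1)*255).astype(np.uint8),cv2.COLORMAP_JET) if n=="x" else im)
    print(n,"table z",np.median(P[np.abs(P[:,2])<.01,2]))
    for k,(lo,hi) in {"30-60":(.03,.06),"60-110":(.06,.11)}.items():
        m=((hm>lo)&(hm<hi)).astype(np.uint8); m=cv2.morphologyEx(m,cv2.MORPH_CLOSE,np.ones((5,5)))
        nn,L,S,_=cv2.connectedComponentsWithStats(m)
        for i in range(1,nn):
            if S[i,4]>150:
                q=P[(L[r,c]==i)&(P[:,2]>lo)&(P[:,2]<hi)]; print(n,k,len(q),*rect(q),np.percentile(q[:,2],[10,50,90]).round(4))
cv2.imwrite("pics/top.png",cv2.resize(np.hstack(big),(800,467)))
E
```

```text
scene table z 0.0009738212820083028
scene 30-60 360 [823.2 270.7] [75.2 21.4] -31.6 [0.0481 0.0505 0.0523]
scene 30-60 1512 [505.9 236. ] [115.4  56.8] 87.9 [0.0435 0.0477 0.0499]
scene 30-60 1541 [611.9 216.4] [115.5  55.7] 75.5 [0.0445 0.0477 0.0498]
scene 30-60 2412 [574.9  10.3] [132.2 103.2] 8.0 [0.0427 0.0504 0.0526]
scene 30-60 1227 [778.7 -17.8] [114.5  54.7] -82.9 [0.0397 0.0423 0.0446]
scene 30-60 1867 [ 807.2 -250.5] [192.9 168.1] -86.3 [0.0324 0.0383 0.0499]
scene 30-60 230 [ 412.6 -306.3] [201.4   3.5] 88.7 [0.033  0.0457 0.0564]
scene 60-110 938 [401.6 231.2] [80.  47.5] 83.7 [0.0706 0.0819 0.0843]
scene 60-110 601 [771.2 147. ] [58.7 55.5] -9.3 [0.0704 0.0946 0.1053]
scene 60-110 466 [ 407.9 -274.5] [220.2  32. ] 83.1 [0.0648 0.0704 0.0727]
scene 60-110 213 [ 589.3 -374.7] [134.6  31.3] 87.5 [0.0661 0.07   0.0725]
side table z -0.0004939675353796511
side 30-60 268 [246.9 528.8] [93.8  9.9] 0.3 [0.0323 0.045  0.0575]
side 30-60 268 [820.3 308.7] [90.2 44.4] 59.4 [0.0334 0.0465 0.0496]
side 30-60 678 [503.1 231. ] [113.1  55.4] 86.7 [0.0392 0.0455 0.0471]
side 30-60 675 [609.2 210.8] [113.7  54.4] 75.7 [0.0392 0.0455 0.047 ]
side 30-60 2300 [573.8   8.2] [133.8 103.8] 8.1 [0.0375 0.0481 0.0496]
side 30-60 1020 [776.8 -22. ] [113.5  58.2] -81.6 [0.0366 0.0405 0.0422]
side 30-60 3101 [ 804.5 -257.7] [194.5 168.7] -88.0 [0.0318 0.0392 0.0483]
side 60-110 573 [245.8 541.8] [93.6 38.9] 4.6 [0.066  0.078  0.1035]
side 60-110 502 [401.  227.2] [82.5 46.3] 83.8 [0.0664 0.0802 0.0819]
side 60-110 457 [764.8 132.2] [60.  40.4] -31.0 [0.0652 0.0861 0.1006]
side 60-110 3485 [ 504.2 -293. ] [246.2 206.7] 88.2 [0.0662 0.0692 0.0706]
```

View pics/top.png

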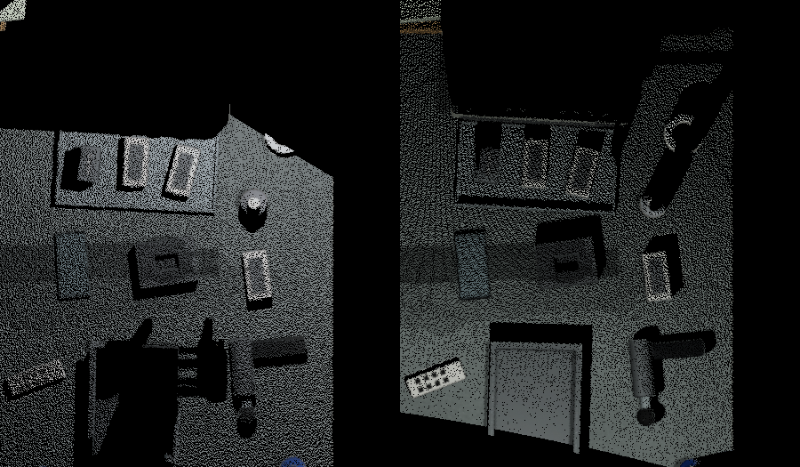

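The height map gives case tops at 46 mm, the battery top at 81, the charger top at 49 and the tote rim at 69, all consistent with the text. I'll refine with the wrist camera above the tray, which also clears the scene view of the tote.

Emit:
move_arm --plan "-40 50 40 0 0 0 91; -80 100 80 0 0 0 91; -115 145 120 0 0 0 91; -145 180 130 0 0 0 91; -145 180 130 0 0 0 91; -145 180 130 0 0 0 91; -145 180 130 0 0 0 91"

```text
time_s: 0.98
eef_pos: [0.5057, 0.178, 0.3196]
eef_rot: [-179.9, 0.1, 89.8]
contact_force: [-0.8, -1.2, -0.5]
grip_width: 0.989
gripper_force: 0.0
```

```bash
cat >> h.py <<'E'
from scipy.spatial.transform import Rotation as Ro
def grab(n,tag):
    from workcell import env,vision
    o=env.get_obs(); p,d=vision.grab_frame(n); c=vision.camera_params(n)
    if n=="wrist":
        T=np.eye(4); T[:3,:3]=Ro.from_euler("xyz",o["eef_rot"],degrees=True).as_matrix(); T[:3,3]=o["eef_pos"]
        W=np.linalg.inv(T@c.pop("T_tool_cam")); c["R"],c["t"]=W[:3,:3],W[:3,3]
    np.savez(tag+".npz",p=p,d=d,mtx=c["mtx"],D=c["D"],R=c["R"],t=c["t"]); cv2.imwrite(f"pics/{tag}.png",p[:,:,::-1]); return o
def blobs(tag,lo,hi,mn=120,z0=0):
    P,C=cloud(tag+".npz"); M=(P[:,0]>.25)&(P[:,0]<1)&(P[:,1]>-.45)&(P[:,1]<.45); P=P[M]
    hm=np.zeros((525,450),np.float32); r=((.6-P[:,1])/.002).astype(int).clip(0,524); c=((P[:,0]-.2)/.002).astype(int).clip(0,449)
    k=(P[:,2]>lo)&(P[:,2]<hi); m=np.zeros((525,450),np.uint8); m[r[k],c[k]]=1
    m=cv2.morphologyEx(m,cv2.MORPH_CLOSE,np.ones((5,5))); nn,L,S,_=cv2.connectedComponentsWithStats(m)
    for i in range(1,nn):
        q=P[k&(L[r,c]==i)]
        if S[i,4]>mn: print(tag,len(q),*rect(q),np.percentile(q[:,2],[10,50,90]).round(4))
E
python3 - <<'E'
from h import *
o=grab("wrist","w1"); print(o["eef_pos"],o["eef_rot"],o["qpos"].round(1)); grab("scene","s1")
blobs("w1",.035,.06); blobs("w1",.06,.11); print(); blobs("s1",.035,.06); blobs("s1",.06,.11)
z=np.load("w1.npz"); print((-z["R"].T@z["t"]).round(3),z["R"][2].round(3))
E
```

```text
[0.50565844 0.1779525  0.31955658] [-1.79920284e+02  8.22927921e-02  8.98364713e+01] [-17.4   9.9  -6.5  98.1   1.2  72.2 -24.3]
w1 2934 [838.  300.4] [89.8 89.5] 28.9 [0.0414 0.0503 0.0518]
w1 923 [515.4 327.4] [338.6   1.7] -3.1 [0.0376 0.0478 0.0576]
w1 3586 [505.1 235.1] [114.9  55.4] 86.8 [0.0462 0.0477 0.049 ]
w1 3540 [610.8 216.2] [115.1  56.8] 74.9 [0.0459 0.0477 0.049 ]
w1 4898 [574.9  10.1] [131.4 101.5] 8.2 [0.0476 0.05   0.0512]
w1 1376 [775.5  -5.3] [88.9 55.8] -84.8 [0.0405 0.0425 0.0438]
w1 728 [ 743.7 -194.5] [72.  45.7] -86.4 [0.0383 0.0465 0.0498]
w1 990 [ 507.4 -177.6] [192.1   6.6] -1.5 [0.0372 0.0447 0.0521]
w1 1836 [514.1 326.3] [340.9   3.7] -3.1 [0.0755 0.0918 0.1068]
w1 2557 [400.5 231. ] [80.1 46. ] 83.9 [0.0799 0.0821 0.0832]
w1 1624 [765.6 146.4] [61.6 50.6] 65.9 [0.0679 0.0924 0.1053]
w1 1443 [ 507.1 -182.9] [206.7  32.8] -2.5 [0.0643 0.0694 0.0706]

s1 351 [823.2 270.8] [74.7 21.3] -31.2 [0.0482 0.0504 0.0523]
s1 1469 [506.  235.9] [115.3  56.7] 87.7 [0.0444 0.0477 0.0499]
s1 1511 [611.7 216.8] [114.9  55.3] 76.1 [0.0451 0.0478 0.05  ]
s1 2312 [575.4  10. ] [132.4 102.8] 8.2 [0.0467 0.0505 0.0527]
s1 1196 [778.7 -17.9] [114.4  54.4] -82.9 [0.04   0.0424 0.0447]
s1 1247 [ 806.8 -250.9] [194.5 163.6] -86.1 [0.0357 0.0445 0.0508]
s1 301 [ 507.1 -178.9] [191.   10.5] -3.3 [0.037  0.0438 0.0507]
s1 657 [ 443.3 -352.3] [288.6 140.4] -53.8 [0.0377 0.0479 0.0576]
s1 939 [401.4 231.2] [79.9 47.5] 83.9 [0.0703 0.0819 0.0842]
s1 610 [771.2 148. ] [58.9 54. ] -1.5 [0.0702 0.094  0.1062]
s1 1902 [ 503.2 -304.9] [274.6 208.7] 88.6 [0.0651 0.0702 0.0725]
s1 359 [ 858.9 -437.9] [58.6 23.4] 0.6 [0.0653 0.0863 0.1061]
[0.505 0.253 0.514] [-0.001 -0.265 -0.964]
```

View pics/w1.png

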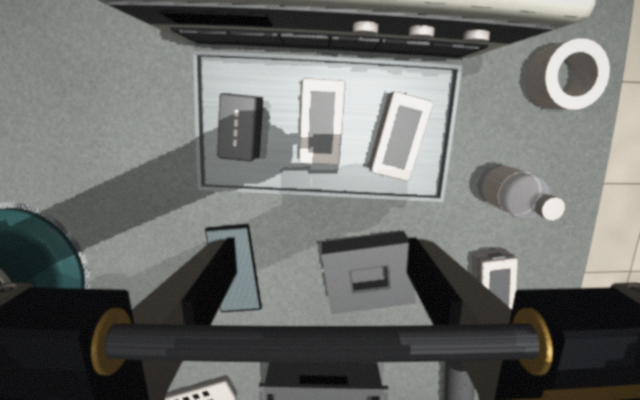

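The wrist view shows the battery at (240,127), case 1 at (322,120) and case 2 at (402,135). Wrist and scene positions agree to about 1 mm. Next I'll grasp case 1, and measure the tote before placing it.

Run:
```python
from h import *
grab("side","d1")
for t in("s1","d1","w1"):
    P,_=cloud(t+".npz"); P=P[(P[:,0]>.36)&(P[:,0]<.65)&(P[:,1]>-.47)&(P[:,1]<-.14)]
    R=P[(P[:,2]>.064)&(P[:,2]<.076)]
    for y in(-.40,-.36,-.32,-.28,-.24,-.2):
        x=np.sort(R[abs(R[:,1]-y)<.012,0]); print(t,"y",y,[ (a.min()*1e3).round(1).item() for a in np.split(x,np.nonzero(np.diff(x)>.03)[0]+1) if len(a)],[ (a.max()*1e3).round(1).item() for a in np.split(x,np.nonzero(np.diff(x)>.03)[0]+1) if len(a)])
    for x0 in(.45,.5,.55):
        y=np.sort(R[abs(R[:,0]-x0)<.012,1]); print(t,"x",x0,[((a.min()*1e3).round(1).item(),(a.max()*1e3).round(1).item()) for a in np.split(y,np.nonzero(np.diff(y)>.03)[0]+1) if len(a)])
    F=P[abs(P[:,2]-.006)<.004]; F=F[(F[:,0]>.42)&(F[:,0]<.59)&(F[:,1]<-.2)&(F[:,1]>-.4)]; print(t,"floor",len(F),np.median(F[:,2]) if len(F) else None)
```

```text
s1 y -0.4 [397.5, 589.3] [411.6, 602.7]
s1 y -0.36 [398.9, 592.9] [412.0, 606.1]
s1 y -0.32 [399.2, 593.3] [413.7, 607.4]
s1 y -0.28 [400.0, 593.9] [414.3, 606.6]
s1 y -0.24 [401.2, 595.1] [415.1, 607.9]
s1 y -0.2 [401.1, 587.2] [415.9, 609.4]
s1 x 0.45 [(-438.7, -420.3), (-182.6, -167.0)]
s1 x 0.5 [(-440.5, -422.6), (-186.1, -168.9)]
s1 x 0.55 [(-441.7, -421.6), (-186.4, -168.4)]
s1 floor 2692 0.006777806281716311
d1 y -0.4 [590.1] [604.1]
d1 y -0.36 [398.4, 591.0] [412.2, 604.9]
d1 y -0.32 [400.0, 592.7] [413.6, 606.5]
d1 y -0.28 [400.9, 593.1] [414.8, 606.7]
d1 y -0.24 [402.5, 595.0] [415.7, 608.9]
d1 y -0.2 [403.8, 582.8] [417.3, 609.2]
d1 x 0.45 [(-185.2, -168.7)]
d1 x 0.5 [(-186.2, -170.4)]
d1 x 0.55 [(-186.9, -172.1)]
d1 floor 10402 0.005306447368771365
w1 y -0.4 [] []
w1 y -0.36 [] []
w1 y -0.32 [] []
w1 y -0.28 [] []
w1 y -0.24 [] []
w1 y -0.2 [403.8, 597.0] [416.9, 608.2]
w1 x 0.45 [(-183.3, -167.3)]
w1 x 0.5 [(-183.6, -169.1)]
w1 x 0.55 [(-186.3, -169.3)]
w1 floor 443 0.005814096456600359
```

Emit:
move_arm --plan "0 56 -50 0 0 -0.05 75; 0 56 -110 0 0 -0.05 75; 0 56 -170 0 0 -0.05 75; 0 56 -220 0 0 -0.05 75; 0 56 -260 0 0 -0.05 75; 0 56 -285 0 0 -0.05 75; 0 56 -304 0 0 -0.05 75; 0 56 -304 0 0 -0.05 75; 0 56 -304 0 0 -0.05 75"

```text
time_s: 2.25
eef_pos: [0.5059, 0.2362, 0.0175]
eef_rot: [179.9, -0.0, 87.1]
contact_force: [1.1, 0.6, 0.2]
grip_width: 0.816
gripper_force: 0.0
```

Tote centre is about (503, -305) with yaw about -1.8°. Closing the fingers and lifting.

Emit:
move_arm --plan "0 0 0 0 0 0 40; 0 0 0 0 0 0 40; 0 0 0 0 0 0 40; 0 0 0 0 0 0 40; 0 0 20 0 0 0 40; 0 0 60 0 0 0 40; 0 0 110 0 0 0 40; 0 0 150 0 0 0 40; 0 0 150 0 0 0 40" --squeeze 30

```text
time_s: 3.38
eef_pos: [0.5067, 0.2368, 0.1693]
eef_rot: [179.7, -0.2, 87.1]
contact_force: [-0.7, -0.7, -2.5]
grip_width: 0.59
gripper_force: 30.0
```

Emit:
move_arm --plan "0 -30 0 0 0 -0.05 40; 0 -80 0 0 0 -0.2 40; 0 -130 0 0 0 -0.35 40; 0 -180 0 0 0 -0.5 40; -1 -230 0 0 0 -0.65 40; -1 -280 0 0 0 -0.8 40; -2 -330 0 0 0 -0.95 40; -2 -380 0 0 0 -1.1 40; -3 -430 0 0 0 -1.25 40; -3 -480 0 0 0 -1.4 40; -4 -530 0 0 0 -1.5 40; -4 -570 0 0 0 -1.55 40; -4 -590 0 0 0 -1.55 40; -4 -595 0 0 0 -1.55 40; -4 -595 0 0 0 -1.55 40; -4 -595 0 0 0 -1.55 40"

```text
time_s: 5.38
eef_pos: [0.5015, -0.3572, 0.1665]
eef_rot: [-179.9, 0.0, -1.5]
contact_force: [-0.3, 0.7, -2.9]
grip_width: 0.592
gripper_force: 30.0
```

Run:
```python
from h import *
o=grab("scene","s2"); grab("side","d2"); print(o["eef_pos"],o["eef_rot"],o["qpos"].round(1))
cv2.imwrite("pics/sd2.png",cv2.resize(cv2.imread("pics/d2.png")[150:400,200:560],(720,500)))
```

```text
[ 0.50151519 -0.35716332  0.16653494] [-1.79934354e+02  5.15464860e-03 -1.53531385e+00] [ 16.1  25.5  21.6  99.3 -10.9  57.2 -49.8]
```

View pics/sd2.png

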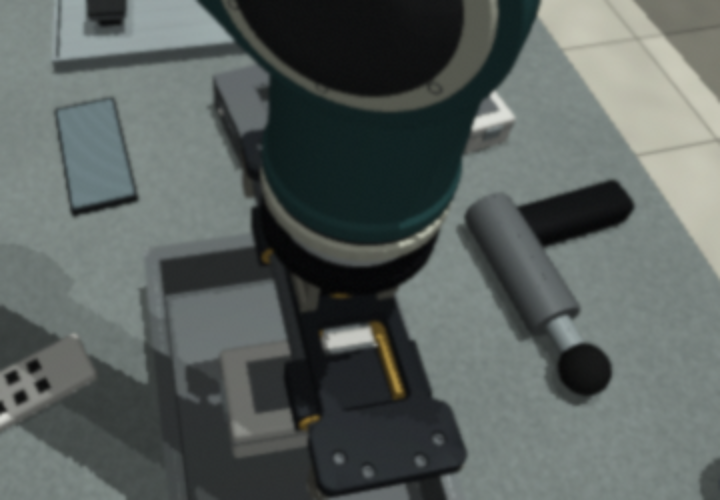

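The case is held level at crop pixel (270,390), over the tote. Lowering slowly to about 1 mm above the floor.

Emit:
move_arm --plan "0 -1 -50 0 0 0 40; 0 -1 -95 0 0 0 40; 0 -1 -125 0 0 0 40; 0 -1 -138 0 0 0 40; 0 -1 -143 0 0 0 40; 0 -1 -146 0 0 0 40; 0 -1 -147 0 0 0 40; 0 -1 -147 0 0 0 40"

```text
time_s: 6.48
eef_pos: [0.5015, -0.3603, 0.0204]
eef_rot: [180.0, -0.1, -1.7]
contact_force: [0.1, -0.6, -2.9]
grip_width: 0.593
gripper_force: 30.0
```

Emit:
move_arm --plan "0 0 -1 0 0 0 40; 0 0 -1.5 0 0 0 40; 0 0 -2 0 0 0 40; 0 0 -2 0 0 0 40"

```text
time_s: 6.98
eef_pos: [0.5012, -0.3601, 0.0185]
eef_rot: [-180.0, -0.0, -1.7]
contact_force: [-2.3, 1.4, 6.0]
grip_width: 0.589
gripper_force: 30.0
```

Emit:
move_arm --plan "0 0 0 0 0 0 70; 0 0 0 0 0 0 70; 0 0 0 0 0 0 70; 0 0 10 0 0 0 70; 0 0 50 0 0 0 70; 0 0 105 0 0 0 70; 0 10 150 0 0 0 75; 15 60 150 0 0 0.1 75; 30 110 150 0 0 0.25 75; 40 165 150 0 0 0.4 75; 50 220 150 0 0 0.55 75; 60 275 150 0 0 0.7 75; 70 330 150 0 0 0.85 75; 80 385 150 0 0 1 75; 90 440 150 0 0 1.15 75; 100 495 150 0 0 1.28 75; 108 545 150 0 0 1.34 75; 110 576 150 0 0 1.34 75; 110 576 150 0 0 1.34 75; 110 576 150 0 0 1.34 75"

```text
time_s: 9.48
eef_pos: [0.6112, 0.2142, 0.1679]
eef_rot: [180.0, 0.1, 75.0]
contact_force: [-0.2, -0.3, -0.6]
grip_width: 0.812
gripper_force: 0.0
```

Run:
```python
from h import *
o=grab("wrist","w3"); grab("scene","s3"); grab("side","d3"); print(o["eef_pos"],o["eef_rot"],o["qpos"].round(1))
for t in("w3","s3","d3"):blobs(t,.035,.06); blobs(t,.06,.11); print()
```

```text
[0.61124687 0.2142199  0.1679077 ] [1.79961994e+02 7.06136674e-02 7.50164591e+01] [-20.1  27.9  -3.   93.2   1.7  58.9 -38.7]
w3 956 [514.  327.2] [339.7   1.2] -3.1 [0.0373 0.0456 0.0535]
w3 5290 [837.3 292.1] [90.5 73. ] -12.0 [0.0401 0.0502 0.0514]
w3 1342 [418.2 237.9] [92.6 41.4] -68.2 [0.0389 0.0479 0.0576]
w3 6847 [611.6 215.5] [115.   55.2] 76.0 [0.0463 0.0476 0.0487]
w3 3988 [574.7   2.9] [156.7  53.2] -14.9 [0.0458 0.0498 0.0507]
w3 2437 [518.7 325.9] [330.6   3. ] -3.0 [0.0768 0.0928 0.1069]
w3 5237 [401.2 231. ] [80.  47.6] 83.5 [0.0684 0.0817 0.0828]
w3 3584 [767.1 148.4] [60.  49.7] 39.5 [0.0688 0.0928 0.1059]

s3 354 [823.3 270.7] [75.2 21.4] -31.6 [0.0481 0.0504 0.0525]
s3 1470 [611.8 216.2] [116.1  55.3] 75.6 [0.0449 0.0477 0.0499]
s3 1898 [575.1  10.6] [131.6 102.5] 7.8 [0.0474 0.0505 0.0527]
s3 1200 [778.7 -18.2] [114.1  54.4] -83.2 [0.0401 0.0424 0.0447]
s3 1230 [ 806.4 -250.2] [189.9 163.2] -86.1 [0.036  0.0449 0.0508]
s3 305 [ 506.6 -178. ] [192.2  10. ] -3.2 [0.037  0.0439 0.051 ]
s3 656 [ 444.  -350.3] [287.8 139.1] -54.0 [0.0376 0.0481 0.0575]
s3 772 [ 500.1 
[... 364 characters left out ...]
381 [839.8 299.9] [88.8 86.4] -13.6 [0.0387 0.0473 0.0495]
d3 640 [609.2 211.6] [113.4  53.9] 75.9 [0.0428 0.0454 0.0473]
d3 2141 [574.7   7.2] [131.  103.9] 8.0 [0.0422 0.0482 0.0496]
d3 949 [777.2 -21.6] [112.5  57.3] -82.5 [0.0387 0.0407 0.0422]
d3 1928 [ 748.3 -258.3] [193.4  46.1] -85.3 [0.0371 0.0447 0.0488]
d3 1260 [ 504.4 -297. ] [227.2 180.7] 88.4 [0.0377 0.0479 0.0575]
d3 2745 [ 499.7 -361.4] [116.6  55.5] -2.1 [0.0456 0.0476 0.0492]
d3 2325 [513.4 330.3] [400.7  20.6] -3.2 [0.0649 0.086  0.1053]
d3 506 [401.  226.3] [81.3 46.4] 84.0 [0.0669 0.0801 0.0818]
d3 492 [764.2 130.4] [59.3 37.4] -27.2 [0.0654 0.0874 0.1035]
d3 3487 [ 504.1 -292.9] [245.9 206.6] 88.1 [0.0659 0.0692 0.0706]
```

Case 1 lies flat in the tote at (500,-359), with its top at 48 mm. Now case 2.

Emit:
move_arm --plan "0 0 -50 0 0 0.01 75; 0 0 -100 0 0 0.01 75; 0 0 -130 0 0 0.01 75; 0 0 -145 0 0 0.01 75; 0 0 -151 0 0 0.01 75; 0 0 -151 0 0 0.01 75; 0 0 -151 0 0 0.01 40; 0 0 -151 0 0 0.01 40; 0 0 -151 0 0 0.01 40; 0 0 -151 0 0 0.01 40; 0 0 -130 0 0 0.01 40; 0 0 -90 0 0 0.01 40; 0 0 -40 0 0 0.01 40; 0 0 0 0 0 0.01 40; 0 0 0 0 0 0.01 40"

```text
time_s: 11.5
eef_pos: [0.6132, 0.2169, 0.1724]
eef_rot: [179.6, -0.3, 75.7]
contact_force: [0.0, 0.5, -1.6]
grip_width: 0.588
gripper_force: 30.0
```

Emit:
move_arm --plan "-5 -25 0 0 0 -0.05 40; -15 -70 0 0 0 -0.2 40; -25 -120 0 0 0 -0.35 40; -37 -170 0 0 0 -0.5 40; -49 -220 0 0 0 -0.65 40; -61 -270 0 0 0 -0.8 40; -73 -320 0 0 0 -0.95 40; -85 -370 0 0 0 -1.1 40; -96 -415 0 0 0 -1.23 40; -104 -450 0 0 0 -1.32 40; -106 -467 0 0 0 -1.35 40; -106 -467 0 0 0 -1.35 40; -106 -467 -50 0 0 -1.35 40; -106 -467 -95 0 0 -1.35 40; -106 -467 -125 0 0 -1.35 40; -106 -467 -140 0 0 -1.35 40; -106 -467 -147 0 0 -1.35 40; -106 -467 -148 0 0 -1.35 40; -106 -467 -148 0 0 -1.35 40"

```text
time_s: 13.88
eef_pos: [0.5058, -0.2513, 0.0207]
eef_rot: [180.0, -0.1, -1.7]
contact_force: [0.3, -0.7, -0.8]
grip_width: 0.594
gripper_force: 30.0
```

Emit:
move_arm --plan "0 0 -1 0 0 0 40; 0 0 -1.5 0 0 0 40; 0 0 -2 0 0 0 40; 0 0 -2 0 0 0 40"

```text
time_s: 14.38
eef_pos: [0.5053, -0.2511, 0.0186]
eef_rot: [-180.0, -0.0, -1.7]
contact_force: [-2.1, 1.2, 6.1]
grip_width: 0.594
gripper_force: 30.0
```

Emit:
move_arm --plan "0 0 0 0 0 0 70; 0 0 0 0 0 0 70; 0 0 0 0 0 0 70; 0 0 10 0 0 0 70; 0 0 50 0 0 0 70; 0 0 105 0 0 0 70; 0 10 152 0 0 0.05 70; -5 50 162 0 0 0.2 70; -15 100 162 0 0 0.35 70; -27 150 162 0 0 0.5 70; -39 200 162 0 0 0.65 70; -51 250 162 0 0 0.8 70; -63 300 162 0 0 0.95 70; -75 350 162 0 0 1.1 70; -87 400 162 0 0 1.25 70; -97 445 162 0 0 1.4 70; -102 472 162 0 0 1.49 70; -104 482 162 0 0 1.49 70; -104 482 162 0 0 1.49 70; -104 482 162 0 0 1.49 70"

```text
time_s: 16.88
eef_pos: [0.4015, 0.2293, 0.1796]
eef_rot: [-180.0, 0.1, 83.5]
contact_force: [-0.0, -0.2, -1.2]
grip_width: 0.763
gripper_force: 0.0
```

Run:
```python
from h import *
o=grab("wrist","w4"); grab("scene","s4"); grab("side","d4"); print(o["eef_pos"],o["eef_rot"],o["qpos"].round(1))
for t in("w4","s4","d4"):blobs(t,.035,.06,400); blobs(t,.06,.11,400); print()
```

```text
[0.40153801 0.22931934 0.17957593] [-1.79998852e+02  5.10730132e-02  8.35047153e+01] [-25.9   9.9  -8.8 117.3   1.9  52.9 -42.3]
w4 4753 [400.5 231.4] [79.3 46.1] 83.4 [0.0809 0.0823 0.0833]

s4 2326 [574.8  10.3] [132.5 101.8] 8.1 [0.046  0.0505 0.0527]
s4 1193 [778.7 -18.1] [113.5  54.5] -82.9 [0.04   0.0424 0.0446]
s4 1228 [ 805.7 -251.8] [191.5 164.6] -87.1 [0.0359 0.0449 0.0508]
s4 659 [ 498.6 -310.9] [236.  176.1] 88.6 [0.0376 0.0479 0.0577]
s4 876 [ 504.2 -249.4] [115.4  58.4] -1.9 [0.042  0.049  0.0514]
s4 778 [ 500.1 -357.6] [116.9  59.7] -2.7 [0.0414 0.048  0.0505]
s4 915 [401.5 231.1] [80.4 46.7] 84.0 [0.0714 0.082  0.0842]
s4 615 [771.3 147.8] [59.  53.3] -1.8 [0.0708 0.0943 0.106 ]
s4 1905 [ 503.1 -304.6] [274.  208.8] 88.4 [0.0648 0.0701 0.0725]

d4 1117 [511.8 329.1] [397.1  19.5] -4.3 [0.0374 0.0478 0.0577]
d4 385 [839.4 299.1] [89.7 85.5] -10.8 [0.0385 0.0472 0.0496]
d4 2141 [574.7   7.7] [131.7 103.1] 8.3 [0.042  0.0482 0.0497]
d4 940 [778.1 -21.3] [112.9  56.9] -83.6 [0.0387 0.0406 0.0422]
d4 1941 [ 749.2 -258.3] [193.9  46.8] -84.5 [0.0368 0.0447 0.0489]
d4 2166 [ 504.  -252.9] [116.   55.2] -1.3 [0.0443 0.0473 0.0488]
d4 2751 [ 499.7 -361.3] [116.4  55.8] -1.9 [0.0456 0.0476 0.0493]
d4 2296 [514.1 329.6] [400.8  22. ] -2.5 [0.0656 0.0861 0.105 ]
d4 507 [401.  228.4] [82.7 46.4] 83.5 [0.0666 0.0802 0.0818]
d4 3490 [ 504.4 -292.9] [246.4 207. ] 88.1 [0.066  0.0692 0.0706]
```

Both cases are flat in the tote, tops at about 48 mm. Grasping the battery.

Emit:
move_arm --plan "0 0 -50 0 0 0 70; 0 0 -95 0 0 0 70; 0 0 -125 0 0 0 70; 0 0 -138 0 0 0 70; 0 0 -142 0 0 0 70; 0 0 -142 0 0 0 70; 0 0 -142 0 0 0 35; 0 0 -142 0 0 0 35; 0 0 -142 0 0 0 35; 0 0 -142 0 0 0 35; 0 0 -142 0 0 0 35" --squeeze 45

```text
time_s: 18.4
eef_pos: [0.4013, 0.2312, 0.0382]
eef_rot: [180.0, -0.0, 83.7]
contact_force: [-1.9, -0.4, 6.2]
grip_width: 0.494
gripper_force: 45.0
```

Run:
```python
from h import *
o=grab("wrist","w5"); grab("scene","s5"); grab("side","d5"); print(o["eef_pos"],o["eef_rot"],o["qpos"].round(1))
for t in("w5","s5","d5"):blobs(t,.075,.09,100); print()
```

```text
[0.40128845 0.23118    0.03819443] [ 1.79963942e+02 -2.16266189e-02  8.36942135e+01] [-27.6  23.1  -7.7 123.4   5.4  33.8 -45.5]
w5 3081 [453.7 329.3] [199.    2.8] -3.1 [0.0768 0.083  0.0886]
w5 14096 [401.1 235.2] [73.3 71.4] -5.9 [0.081  0.0823 0.0833]

s5 339 [403.  251.7] [70.7 43.3] 3.2 [0.0791 0.0825 0.0849]

d5 379 [606.1 320.5] [213.4  15.3] -0.2 [0.0766 0.0825 0.0885]
d5 442 [401.4 227.3] [79.8 72.9] 77.9 [0.0782 0.0806 0.0827]
d5 154 [763.7 128.6] [57.3 31.8] -24.8 [0.0762 0.0838 0.0885]
```

The grasp is centred to about 0.5 mm. Now measuring the socket itself from the stored clouds.

Run:
```python
from h import *
a=np.deg2rad(8.1); ax=np.array([np.cos(a),np.sin(a)]); ay=np.array([-ax[1],ax[0]]); c0=np.array([.5749,.0102])
for t in("w1","w3","s1","s4","d4"):
    P,C=cloud(t+".npz"); q=P[:,:2]-c0; u=q@ax*1e3; v=q@ay*1e3
    T=(abs(u)<60)&(abs(v)<45); zt=np.median(P[T&(P[:,2]>.045),2])
    H=T&(abs(u)<40)&(abs(v)<30)&(P[:,2]<zt-.008)&(P[:,2]>0)
    top=(abs(P[:,2]-zt)<.0025)
    # inner rim edges: gaps in top points along central strips
    s=np.sort(u[top&(abs(v)<8)&(abs(u)<60)]); i=np.argmax(np.diff(s)); ug=(s[i],s[i+1])
    s=np.sort(v[top&(abs(u)<15)&(abs(v)<46)]); i=np.argmax(np.diff(s)); vg=(s[i],s[i+1])
    # outer edges
    ou=u[top&(abs(v)<40)&(abs(u)<75)]; ov=v[top&(abs(u)<55)&(abs(v)<60)]
    print(t,"ztop",zt.round(4),"gap u",np.round(ug,1),"gap v",np.round(vg,1),"outer u",np.percentile(ou,[.3,99.7]).round(1),"v",np.percentile(ov,[.3,99.7]).round(1),"hole z",P[H,2].min().round(4) if H.any() else None)
im=cv2.imread("pics/w1.png")[220:320,300:430]; cv2.imwrite("pics/ch.png",cv2.resize(im,None,fx=5,fy=5,interpolation=cv2.INTER_CUBIC))
```

```text
w1 ztop 0.0501 gap u [-25.3  28.1] gap v [-15.3  16.3] outer u [-63.6  63.8] v [-50.1  49.7] hole z 0.0215
w3 ztop 0.0499 gap u [-25.6  27.5] gap v [-15.2  16. ] outer u [-63.5  65.4] v [-49.8  49.4] hole z 0.0223
s1 ztop 0.0507 gap u [-25.8  28.3] gap v [-15.   17.5] outer u [-65.3  65.6] v [-50.6  50.5] hole z 0.0193
s4 ztop 0.0508 gap u [-26.4  28.6] gap v [-15.2  17.7] outer u [-65.2  65.4] v [-50.   50.2] hole z 0.0181
d4 ztop 0.0484 gap u [-28.1  25.6] gap v [-19.2  13.6] outer u [-65.6  64.3] v [-52.7  48.6] hole z 0.0197
```

View pics/ch.png

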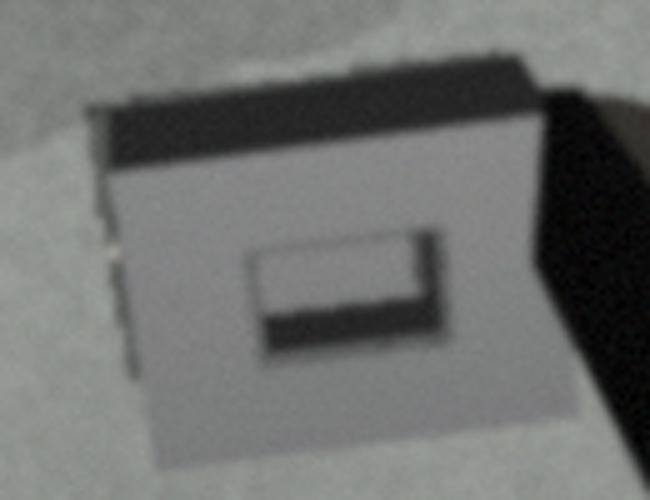

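The crop shows the socket at crop pixel (348,295), and its depth gaps put the centre at about (575.5, 10.7), yaw 8.1°. Lifting and carrying the battery to hover above it.

Emit:
move_arm --plan "0 0 15 0 0 0 35; 0 0 50 0 0 0 35; 0 0 90 0 0 0 35; 5 -5 110 0 0 -0.1 35; 25 -30 110 0 0 -0.25 35; 50 -60 110 0 0 -0.4 35; 75 -95 110 0 0 -0.55 35; 100 -125 110 0 0 -0.7 35; 120 -155 110 0 0 -0.85 35; 140 -180 110 0 0 -1 35; 158 -200 110 0 0 -1.15 35; 170 -215 110 0 0 -1.27 35; 174 -220 110 0 0 -1.32 35; 174 -220.5 100 0 0 -1.32 35; 174 -220.5 80 0 0 -1.32 35; 174 -220.5 60 0 0 -1.32 35; 174 -220.5 55 0 0 -1.32 35; 174 -220.5 55 0 0 -1.32 35; 174 -220.5 55 0 0 -1.32 35; 174 -220.5 55 0 0 -1.32 35"

```text
time_s: 21.05
eef_pos: [0.5755, 0.0106, 0.0934]
eef_rot: [-180.0, -0.1, 8.1]
contact_force: [0.3, 0.3, -3.3]
grip_width: 0.496
gripper_force: 45.0
```

Run:
```python
from h import *
o=grab("wrist","w6"); grab("side","d6"); print(o["eef_pos"],o["eef_rot"],o["qpos"].round(1),o["contact_force"])
for t in("w6","d6"):blobs(t,.12,.145,100); print()
a=cv2.imread("pics/w6.png")[:,100:540]; b=cv2.imread("pics/d6.png")[140:260,260:420]
cv2.imwrite("pics/m6.png",np.hstack([cv2.resize(a,(400,364)),cv2.resize(b,(400,364))]))
```

```text
[0.57548961 0.0105657  0.0934352 ] [-1.79998311e+02 -7.34086184e-02  8.07437740e+00] [-13.5  26.5  11.6 107.7  -7.1  46.4 -80.1] [ 0.30306498  0.2738636  -3.30820653]
w6 14779 [579.4  11.2] [73.5 70.9] -82.6 [0.135  0.1375 0.1385]

d6 883 [460.2 332.4] [290.7  15.2] -5.0 [0.1221 0.132  0.1411]
d6 116 [769.5 141.3] [25.4 24.3] -53.1 [0.1261 0.137  0.1397]
d6 561 [558.6   5.3] [73.6 50.9] -83.2 [0.1252 0.1352 0.1375]
```

View pics/m6.png

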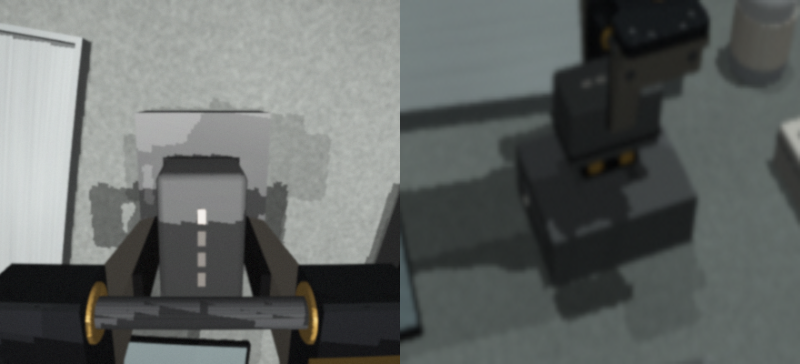

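The battery sits squarely above the socket, plug about 10 mm above the mouth (side crop around (610,160)). Lowering with force checks.

Emit:
move_arm --plan "0 0 -5 0 0 0 35; 0 0 -9 0 0 0 35; 0 0 -12 0 0 0 35; 0 0 -14 0 0 0 35; 0 0 -15 0 0 0 35; 0 0 -15 0 0 0 35"

```text
time_s: 21.9
eef_pos: [0.575, 0.0104, 0.0776]
eef_rot: [180.0, 0.0, 8.1]
contact_force: [0.4, -0.2, -4.4]
grip_width: 0.496
gripper_force: 45.0
```

Emit:
move_arm --plan "0 0 -3 0 0 0 35; 0 0 -6 0 0 0 35; 0 0 -9 0 0 0 35; 0 0 -12 0 0 0 35; 0 0 -14 0 0 0 35; 0 0 -14 0 0 0 35; 0 0 -14 0 0 0 35"

```text
time_s: 22.78
eef_pos: [0.5751, 0.0105, 0.0638]
eef_rot: [180.0, -0.0, 8.1]
contact_force: [-0.9, -0.8, -3.4]
grip_width: 0.5
gripper_force: 45.0
```

Emit:
move_arm --plan "0 0 -1 0 0 0 35; 0 0 -2 0 0 0 35; 0 0 -3 0 0 0 35; 0 0 -4 0 0 0 35; 0 0 -4 0 0 0 35"

```text
time_s: 23.4
eef_pos: [0.5751, 0.0105, 0.0613]
eef_rot: [-180.0, -0.0, 8.1]
contact_force: [-4.7, 0.9, 10.4]
grip_width: 0.498
gripper_force: 45.0
```

It met resistance at exactly the home height, with TCP at 61.3 mm. Releasing, rising and verifying.

Emit:
move_arm --plan "0 0 1 0 0 0 70; 0 0 1 0 0 0 70; 0 0 1 0 0 0 70; 0 0 1 0 0 0 70; 0 0 15 0 0 0 70; 0 0 50 0 0 0 70; 0 0 100 0 0 0 70; 0 0 155 0 0 0 70; 0 -40 200 0 0 0 70; 0 -80 230 0 0 0 70; 0 -100 240 0 0 0 70; 0 -100 240 0 0 0 70"

```text
time_s: 24.9
eef_pos: [0.5748, -0.0905, 0.2999]
eef_rot: [180.0, -0.0, 7.9]
contact_force: [0.3, 0.6, -1.2]
grip_width: 0.765
gripper_force: 0.0
```

Run:
```python
from h import *
o=grab("wrist","w7"); grab("side","d7"); grab("scene","s7"); print(o["eef_pos"],o["contact_force"])
for t in("w7","s7","d7"):blobs(t,.035,.06,300);print("-"); blobs(t,.085,.12,150); blobs(t,.095,.115,150); print()
cv2.imwrite("pics/m7.png",np.vstack([cv2.imread("pics/w7.png")[:,:,:],cv2.imread("pics/d7.png")[120:320]]))
```

```text
[ 0.57482916 -0.09053022  0.29985709] [ 0.26051299  0.6248986  -1.174877  ]
w7 3912 [526. 328.] [377.2  17. ] -1.4 [0.0379 0.0479 0.0577]
w7 4691 [575.5  10.1] [129.8 100.6] 8.3 [0.0494 0.0505 0.0517]
w7 1534 [760.2 -21.4] [115.1  18.9] -82.2 [0.0405 0.0426 0.044 ]
w7 5120 [ 762.9 -254.1] [192.9  74.1] -84.9 [0.0373 0.046  0.05  ]
w7 2553 [ 510.1 -250.2] [104.2  56.5] -1.4 [0.0459 0.0484 0.0496]
w7 3091 [ 500.  -358.5] [114.3  57.1] -2.1 [0.0434 0.048  0.0493]
-
w7 2987 [574.8  11. ] [79.6 47.2] 7.5 [0.1027 0.1053 0.1064]
w7 2841 [574.5  11. ] [79.2 47.2] 7.5 [0.1038 0.1054 0.1065]

s7 1475 [575.1  10.3] [131.9 102.7] 7.8 [0.0457 0.0505 0.0528]
s7 1193 [778.6 -17.1] [114.   54.4] -83.1 [0.0403 0.0424 0.0444]
s7 1250 [ 805.9 -251.4] [195.2 161.3] -86.1 [0.0358 0.0447 0.0508]
s7 830 [ 503.5 -250. ] [116.   59.1] -2.6 [0.0415 0.0488 0.0513]
s7 718 [ 500.2 -357.9] [115.7  60. ] -0.6 [0.041  0.0481 0.0506]
-
s7 536 [771.7 146.3] [57.1 53.6] -10.9 [0.0888 0.0985 0.1103]
s7 866 [574.4  11.9] [81.5 47.6] 7.3 [0.0944 0.1052 0.1075]
s7 295 [ 859.6 -438.2] [55.8 22. ] 1.6 [0.089  0.1045 0.1163]
[... 375 characters left out ...]
7 952 [777.  -21.5] [112.5  57.6] -83.6 [0.0385 0.0406 0.0422]
d7 1943 [ 748.4 -258.3] [192.9  46.7] -85.9 [0.0371 0.0446 0.0489]
d7 1288 [ 504.6 -296.9] [227.2 181.1] 88.4 [0.0374 0.0478 0.0577]
d7 2158 [ 504.1 -252.2] [116.1  56.5] -1.5 [0.0446 0.0473 0.0488]
d7 2746 [ 499.6 -361.3] [116.2  55.4] -2.3 [0.0456 0.0476 0.0492]
-
d7 1627 [488.4 328.2] [347.1  19.1] -4.4 [0.0888 0.1042 0.117 ]
d7 328 [764.6 132.4] [55.3 36.4] -30.0 [0.0876 0.0974 0.1122]
d7 821 [572.9   7.7] [80.5 47.4] 7.9 [0.0911 0.1029 0.1045]
d7 865 [487.1 326.7] [343.4  18.5] -5.0 [0.097  0.1052 0.1129]
d7 182 [766.  134.1] [45.9 32.1] -30.0 [0.0963 0.103  0.1114]
d7 681 [572.9   7.9] [80.5 47.2] 8.2 [0.0995 0.1033 0.1046]
```

View pics/m7.png

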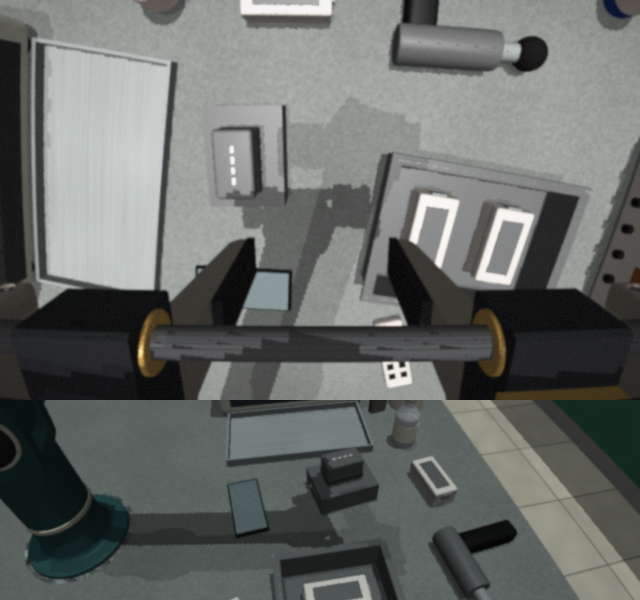

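The tray is empty at (105,170). The battery is seated at (235,165) with its top at 105 mm, which is 55 above the charger top. Both cases lie flat, lid up, in the tote at (435,235) and (505,245), and the bystanders are unmoved.

```bash
python3 -c "
from workcell import ticket
print(ticket.job_done())"
```

```text
the job is handed in; nothing more can be done
None
```

The job is handed in at about 25 s on the robot's clock: both cases are flat, lid up, on the tote floor, the battery is fully home in the charger's socket, and everything else measured or looked unmoved.

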